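# Disinfect a caddy of shared desk things under the lamp

## Task

Carry the black desk caddy level by its bar, with everything in it, and set it down, without dropping it, in the middle of the white pad of the disinfecting stand, lined up lengthwise with the pad. Then, with the caddy let go, start the lamp: push the paddle on the switch box well over towards the side with the small white dome (never the other way), hold it there for two seconds, and let it spring back to the middle. Leave the other things on the desk where they are.

Things in the scene. Friction and masses are not known exactly. Their poses are not given: they have to be found in the camera images.
- caddy: Open black desk caddy, 190 mm long (its x) by 136 mm wide (its y), walls 32 mm high and 4 mm thick, with a light wooden carrying bar along its length above the middle. Loose: about 0.4 kg with its contents. Origin: centre of its underside; z up. Its two ends are alike.
- caddy_bar (a point): Centre of the caddy's carrying bar, 85 mm above the caddy's underside. The bar is 136 mm long along the caddy's x, 16 mm wide and 18 mm high; two posts 12 mm thick carry it at 62 mm either side of this point, and between the posts there is free space from the bar's underside (76 mm up) down to a thin partition 33 mm up. Axes as the caddy's. The contents are at most 52 mm above the caddy's underside.
- glue_mid (a point): Centre of a glue stick, a 27 mm round cylinder 94 mm long, lying loose in the caddy (can roll).
- stamp_mid (a point): Centre of a wooden hand stamp standing loose in the caddy: block 60 x 32 mm, 48 mm high with its knob.
- key_mid (a point): Middle of a brass door key with a wooden fob lying loose in the caddy, 76 mm long, 10 mm thick.
- pad_center (a point): Centre of the top face of the stand's flat white pad (edged by a thin grey line), 12 mm above the desk; pad 240 mm long (x of this frame) by 190 mm wide (y), with no rim. The stand is fixed. Beyond the pad's +x end a lamp hood spans the stand, 127 mm to 163 mm from this point and 122 mm above the desk at its top.
- switch_pivot (a point): Point on the top face of the fixed grey switch box, at the foot of its paddle, on the paddle's hinge; 45 mm above the desk. Box 130 mm long (x of this frame) by 80 mm wide. The white dome (22 mm wide, 8 mm high) is on the box's top 48 mm from here towards +x of this frame.
- toggle_tip (a point): Top end of the black paddle: it stands 70 mm above the box's top when centred (115 mm above the desk), 9 mm thick (x) by 30 mm wide (y) over its upper 42 mm, a 10 mm round stem below.
- toggle (a joint): Angle of the paddle, rad: 0 upright in the middle (where its spring holds it), positive leaning towards the dome, stops at +0.6 and -0.6; well over is anything past about +0.35. Spring 0.4 N m per rad: about 5 N pushed 45 mm above the box's top at 0.55 rad. It returns by itself in about 0.3 s when let go.
- spray: Bystander: spray bottle, 74 mm wide, 195 mm high; origin under its centre. Loose.
- mug: Bystander: white mug, 80 mm wide, 92 mm high; origin under its centre. Loose.
- stapler: Bystander: black stapler, 130 mm long (its x), 34 mm wide, 52 mm high; origin under its centre. Loose.
Mind the look-alikes: they are no part of the job. Leave any blue or purple look-alike of the caddy alone.

How it is judged:
By the outcome, as a careful person would: the job done as asked, in the order asked, and still so for the second after the job is handed in, with the robot touching nothing.
It also fails if it takes over 72 s, if anything falls off the work surface, if the arm or the gripper's body presses on something with over 40 N, if the wrist force passes 120 N, or if a joint passes its speed limit or range.

## Robot

A 6-joint arm with a two-finger parallel gripper is mounted at the origin on the work surface. World frame = base frame: x ahead of the robot, y to its left, z up, the work surface at z = 0. Lengths are in m, angles in degrees, forces in N, time in s.
With the tool pointing down it reaches from about 0.325 to 0.775 m from the base axis. Payload 5.5 kg.
Tool frame: the origin (TCP) lies at the centre of the arm's flange, where the gripper is bolted on; the fingertips stand 182 mm ahead of it and the grasp point (between the pads) lies 163 mm ahead of it; z points along the fingers, y is the line along which they close (so a half turn about z gives the same grasp; the last joint's range is limited). The gripper opens to 88 mm and grips with 3 to 60 N. Pads are 20 mm wide; open, the fingers measure 115 mm over their backs; the gripper's body (75 mm by 178 mm) begins 61 mm behind the grasp point.
Start: joints at [-76.473, 5.22, 70.514, -0, 104.267, -3.249], TCP at [0.173, -0.574, 0.405] pointing down, gripper open.
Joint ranges: [-164.24, 164.24], [-49.07, 125.15], [9.68, 141.18], [-86.29, 266.29], [3.28, 154.24], [-151.56, 151.56]. Speed limits (degrees/s): [147.25, 147.25, 172.46, 180, 180, 180].

## Interface

Orientations are given as [roll, pitch, yaw] about the fixed x, y, z axes, in that order (R = Rz(yaw) Ry(pitch) Rx(roll)).
In Python, from station import r gives the robot as it stands. The module is installed in compiled form; this text tells all that it offers. Calls block until the motion is done:
- r.reach(position, orientation): joint-space move of the TCP to a pose.
- r.servo_line(position, rotation=None, speed=0.15): straight line of the TCP; rotation=None keeps the orientation; speed is the mean speed in m/s.
- r.move_joints(angles): joint-space move.
- r.let_go() and r.grab(squeeze=None): open the fingers fully, or close them until they stop; squeeze is the grip in N (None keeps the last).
- r.wait(seconds).
- r.inverse_kinematics(position, orientation): joint angles nearest the present ones, or None.
- r.sense(): the state.
- r.snapshot(name): name is "scene" or "top" or "wrist"; returns a dict with "frame" (384x512x3 uint8, red, green, blue), "fx", "fy", "cx", "cy" (pixels), "R" (3x3) and "t" (3): a world point X has camera coordinates R X + t. Camera axes: x right, y down, z forward; pixel columns grow to the right and rows downward; lengths in m; the calibration is good to about 2 mm. A picture is of the moment at which its call begins. There is no depth.
A pose or a line that the arm cannot do raises r.IKError and nothing moves.
- r.hand_in(): hands the job in; it is judged then, once.
The state is a dict: "clock": time; "joints": joint angles; "joint_vel": joint speeds; "joint_torque": joint torques, N m; "tcp_pos": TCP position; "orientation": TCP orientation; "contact_force": force on the tool from outside, world axes, zero at the start; "torque": the same for the moment, N m; "opening": finger opening in m; "gripper_force": force on a finger pad.
Only numpy, scipy, OpenCV 4.12 (cv2) and the standard library are available. Lean on these libraries where they do the work, as an engineer would, in place of code of your own. Each camera call takes 0.05 s, during which the arm holds its last target. There are 200 camera calls.

## Working session

There is one attempt and no reset: what is moved stays moved. The work goes in short steps, each a Python script; the robot and the scene stay as the last script left them, time stands still between calls to the robot, and variables do not carry over. Pictures are saved under pics/ and viewed, at most 10 in all, crops included, and the job is handed in when it is done.

```bash
mkdir -p pics
cat > h.py <<'E'
import numpy as np, cv2
from station import r
def snap(n,f):
    s=r.snapshot(n); cv2.imwrite('pics/'+f,s['frame'][:,:,::-1]); np.savez('pics/'+f+'.npz',**{k:s[k] for k in s}); return s
def px2w(s,u,v,z):
    d=np.array([(u-s['cx'])/s['fx'],(v-s['cy'])/s['fy'],1.]); R=np.array(s['R']);c=-R.T@np.array(s['t']); d=R.T@d
    return c+d*(z-c[2])/d[2]
def w2px(s,X):
    p=np.array(s['R'])@np.array(X)+np.array(s['t']); return [s['fx']*p[0]/p[2]+s['cx'],s['fy']*p[1]/p[2]+s['cy']]
E
python3 - <<'E'
from h import *
a=snap('scene','a.png');b=snap('top','b.png')
for s in(a,b): print(s['fx'],s['cx'],s['cy'],-np.array(s['R']).T@np.array(s['t']),np.round(s['R'],3).tolist())
print(r.sense())
E
```

```text
454.4272691672573 252.26330398071516 193.06533251376746 [ 1.62887188 -0.27402256  1.04085586] [[0.177, 0.984, -0.023], [0.61, -0.128, -0.782], [-0.772, 0.124, -0.623]]
353.6915539060097 258.13157755617976 193.44469790968432 [ 0.42105582 -0.08999838  1.13295993] [[0.018, -1.0, -0.005], [-0.999, -0.018, -0.041], [0.041, 0.005, -0.999]]
{'clock': 0.1, 'joints': array([-7.64718084e+01,  5.25679969e+00,  7.05737872e+01,  1.59805959e-03,
        1.04267771e+02, -3.24886064e+00]), 'joint_vel': array([-0.1250436 , -0.03311624, -0.08043436,  0.0055897 ,  0.06440344,
       -0.04315153]), 'joint_torque': array([ 2.74401747e-03, -4.47856450e+01, -4.07571530e+01,  7.00352644e-02,
        2.84174213e-02, -1.14454738e-04]), 'tcp_pos': array([ 0.17319981, -0.57450274,  0.4036523 ]), 'orientation': array([-1.79901888e+02, -7.12118119e-03,  1.67774387e+01]), 'contact_force': array([-0.53319682, -0.44831096, -0.12706369]), 'torque': array([ 0.02396376, -0.03054346, -0.02977904]), 'gripper_force': 0.0, 'opening': 0.08811829033694689}
```

View pics/a.png

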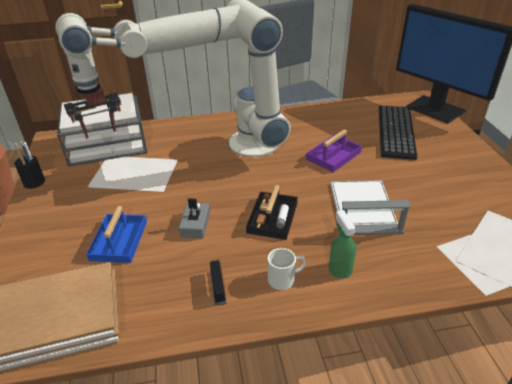

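View pics/b.png

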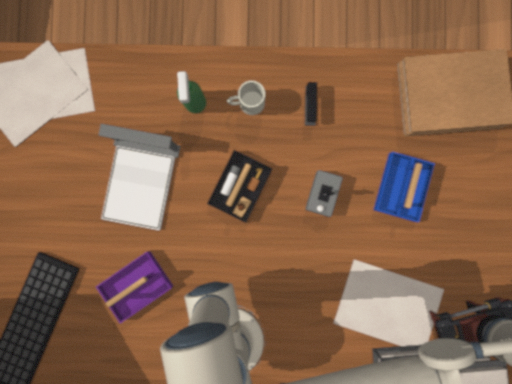

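The scene shows three caddies: black at top (240,186), blue at (405,187) and purple at (135,287). The black stapler is at (311,104). I choose the black caddy. The pad is at top (140,187) with its hood at the upper end (140,138). The switch is at (323,193) with its dome at (320,209). Next is one close crop to check this.

Run:
```python
import cv2
b=cv2.imread('pics/b.png'); c=b[115:240,95:351]
cv2.imwrite('pics/c.png',cv2.resize(c,None,fx=3.1,fy=3.1,interpolation=cv2.INTER_CUBIC))
```

```text
(no output)
```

View pics/c.png

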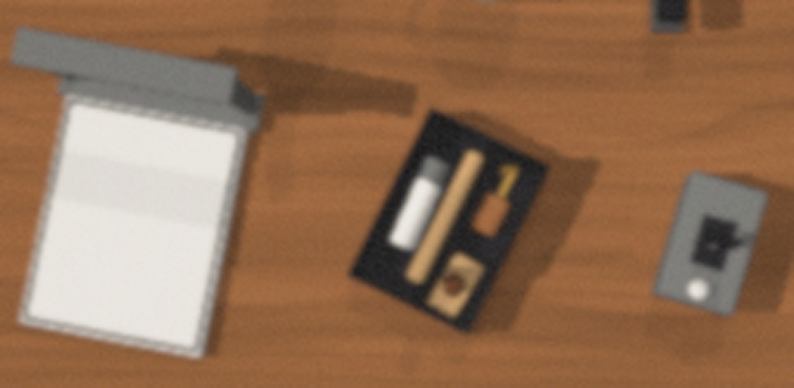

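Run:
```python
from h import *
s=dict(np.load('pics/b.png.npz'))
f=lambda p,z:px2w(s,95+p[0]/3.1,115+p[1]/3.1,z)[:2]
def rep(n,P,z):
    P=np.array([f(p,z) for p in P]); print(n,P.round(4).tolist(),'c',P.mean(0).round(4),'edges',np.linalg.norm(P-np.roll(P,-1,0),axis=1).round(3)); return P
B=rep('bar',[(475,153),(416,280)],.094); d=B[0]-B[1];print(np.degrees(np.arctan2(d[1],d[0])))
C=rep('caddy',[(432,112),(549,167),(469,332),(350,275)],.032); d=C[0]-C[3];print(np.degrees(np.arctan2(d[1],d[0])))
P=rep('pad',[(68,97),(245,127),(203,355),(20,323)],.012)
for i,j in((0,3),(1,2)): d=P[i]-P[j];print(np.degrees(np.arctan2(d[1],d[0])))
W=rep('sw',[(693,173),(766,192),(731,314),(656,293)],.045)
for i,j in((0,3),(1,2)): d=W[j]-W[i];print(np.degrees(np.arctan2(d[1],d[0])))
print('dome',f((698,289),.05),'tip',f((715,240),.115))
```

```text
bar [[0.5488, -0.0536], [0.427, -0.0]] c [ 0.4879 -0.0268] edges [0.133 0.133]
-23.723408047346638
caddy [[0.5972, -0.0071], [0.5436, -0.1262], [0.3763, -0.0489], [0.4311, 0.0718]] c [ 0.4871 -0.0276] edges [0.131 0.184 0.133 0.184]
-25.406094773034727
pad [[0.6093, 0.37], [0.5815, 0.1865], [0.347, 0.2228], [0.3761, 0.411]] c [0.4785 0.2976] edges [0.186 0.237 0.19  0.237]
-9.984389869839253
-8.7996757492271
sw [[0.5387, -0.2691], [0.5211, -0.3418], [0.3994, -0.3083], [0.4188, -0.2339]] c [ 0.4695 -0.2883] edges [0.075 0.126 0.077 0.125]
163.6226062353764
164.59456512058952
dome [ 0.42349986 -0.27454333] tip [ 0.46909886 -0.27872222]
```

Run:
```python
from h import *
r.reach([0.487,-0.027,0.42],[180,0,-24.6])
s=snap('wrist','d.png'); print(-np.array(s['R']).T@np.array(s['t']),s['fx'],r.sense()['tcp_pos'],r.sense()['joints'],r.sense()['clock'])
cv2.imwrite('pics/d2.png',cv2.resize(s['frame'][:,:,::-1],(768,576),interpolation=cv2.INTER_CUBIC))
```

```text
[ 0.56341838 -0.06181922  0.40099287] 268.18025744901024 [ 0.48705785 -0.02757048  0.41993566] [-7.23357467e+00 -1.18308631e+01  8.53632405e+01 -8.34171366e-03
  1.06472534e+02  1.07412830e+02] 2.4
```

View pics/d2.png

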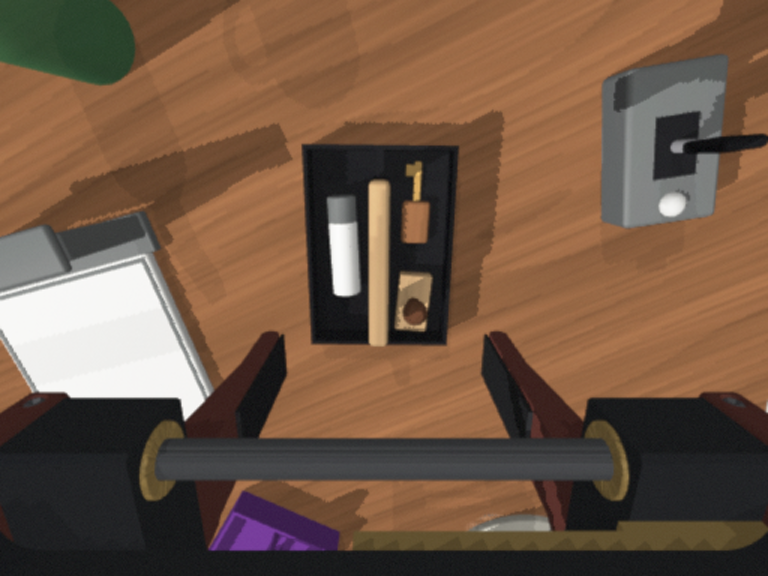

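The black caddy is confirmed: bar from (379,180) to (378,345), glue stick on the left, key and stamp on the right, all inside. The switch's dome is at (672,205) and its stem foot at (680,147).

Run:
```python
from h import *
s=dict(np.load('pics/d.png.npz'))
f=lambda p,z:px2w(s,(p[0]+.5)/1.5-.5,(p[1]+.5)/1.5-.5,z)[:2]
B=np.array([f(p,.094) for p in[(379,180),(378,345)]]);d=B[0]-B[1];print('bar',B.mean(0),np.linalg.norm(d),np.degrees(np.arctan2(d[1],d[0])))
C=np.array([f(p,.032) for p in[(303,145),(458,147),(446,344),(312,343)]])
C=np.array([f(p,.032) for p in[(303,145),(458,147),(446,344),(312,343)]]);print('rim',C.mean(0),[np.linalg.norm(C[i]-C[i-1]).round(3) for i in range(4)])
d=C[0]+C[1]-C[2]-C[3];print(np.degrees(np.arctan2(d[1],d[0])))
print('stem',f((678,147),.045),'dome',f((672,205),.049))
```

```text
bar [ 0.49035254 -0.02378867] 0.13415325596580438 -25.17542916252838
rim [ 0.48880646 -0.02352946] [np.float64(0.188), np.float64(0.134), np.float64(0.188), np.float64(0.135)]
-25.218884108872317
stem [ 0.46913553 -0.28950881] dome [ 0.42497014 -0.27202554]
```

Run:
```python
from h import *
o=[180,0,-25.1]; x,y=.4893,-.0245
r.servo_line([x,y,.30],o,speed=.12); r.servo_line([x,y,.248],o,speed=.08)
print(r.sense()['contact_force'],r.sense()['tcp_pos'])
r.grab(40); q=r.sense();print(q['opening'],q['gripper_force'],q['contact_force'],q['torque'])
r.servo_line([x,y,.258],o,speed=.03); q=r.sense();print(q['contact_force'],q['torque'],q['opening'])
r.servo_line([x,y,.325],o,speed=.08); q=r.sense();print(q['contact_force'],q['torque'],q['opening'],q['clock'],q['joints'])
s=snap('wrist','e.png'); snap('scene','e2.png')
cv2.imwrite('pics/e3.png',cv2.resize(s['frame'][:,:,::-1],(768,576),interpolation=cv2.INTER_CUBIC))
```

```text
[0.10528245 0.11085872 0.77416845] [ 0.48941972 -0.0245128   0.24830329]
0.015729774657691896 39.99943256378174 [ 0.70363624  1.1750091  -0.11280698] [ 0.23173989 -0.06266734  0.00166565]
[ 0.24688162  0.07709411 -5.14711312] [ 0.08627105 -0.07760558 -0.01884222] 0.016059337369647125
[-0.81361903 -0.14395118 -5.94356073] [ 0.0446113   0.0218526  -0.00069489] 0.01601699810741043 6.925 [-6.84737149e+00 -1.19591727e+01  9.51616783e+01  2.08481624e-04
  9.68694047e+01  1.08255415e+02]
```

View pics/e3.png

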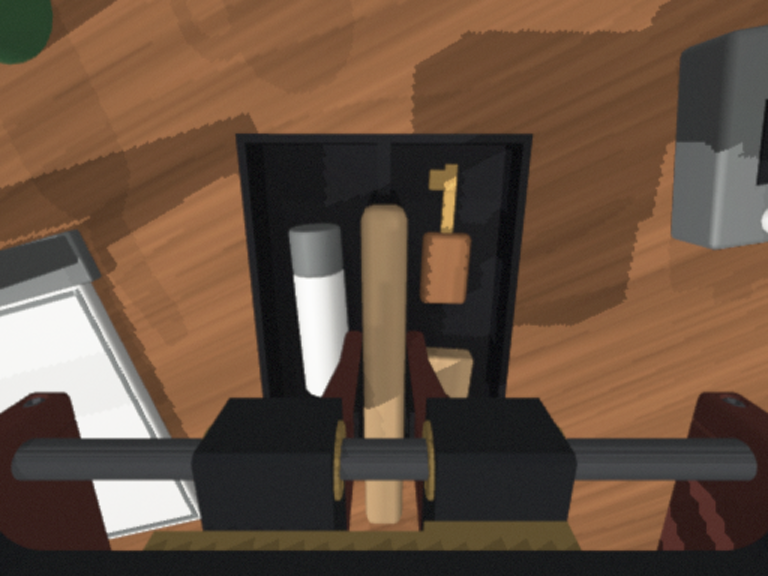

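The caddy hangs level on its bar with the glue stick, key and stamp all inside. The far rim is at (240–530,135) and the bar end at (384,205). Next I carry it to the pad.

Run:
```python
from h import *
o=[180,0,-9.4]
r.servo_line([.4785,.2976,.325],o,speed=.09); r.wait(.4)
q=r.sense();print(q['contact_force'],q['torque'],q['clock'],q['tcp_pos'],q['joints'])
s=snap('wrist','g.png'); b=snap('top','g2.png')
A=cv2.resize(s['frame'][:,:,::-1],(640,480),interpolation=cv2.INTER_CUBIC)[:440]
c=cv2.resize(b['frame'][110:250,80:200,::-1],None,fx=3.14,fy=3.14,interpolation=cv2.INTER_CUBIC)[:440]
cv2.imwrite('pics/g3.png',np.hstack([A,c])[:, :][:, 240:] if False else cv2.hconcat([A[:, 190:],np.pad(c,((0,440-c.shape[0]),(0,0),(0,0)))])[:, :800])
```

```text
[ 0.35511811  0.34471861 -4.34968361] [ 0.01624175 -0.0198608  -0.03461348] 11.1583 [0.47851288 0.29756332 0.32498622] [ 2.84166070e+01 -4.82851573e-01  8.44288092e+01 -1.44193579e-03
  9.60552426e+01  1.27819121e+02]
```

View pics/g3.png

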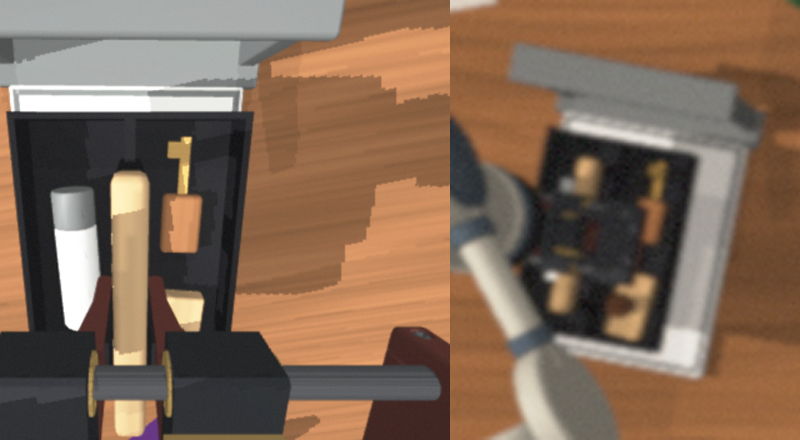

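Run:
```python
from h import *
s=dict(np.load('pics/g.png.npz'))
# refine line positions: print luminance column/row profiles near pad far edge
g=cv2.cvtColor(s['frame'],cv2.COLOR_RGB2GRAY)
print(g[64:84,170],g[64:84,260] ,g[64:84,335]); print(g[80,155:170],g[80,335:352])
f=lambda u,v:px2w(s,u/1.25,v/1.25,.012)[:2]
L,R=f(198,87),f(433,87); d=L-R; print(L,R,np.linalg.norm(d),np.degrees(np.arctan2(d[1],d[0]))-90)
a=np.radians(-9.4); print('centre',(L+R)/2-.12*np.array([np.cos(a),np.sin(a)]))
```

```text
[174 175 174 184 237 254 254 223 178 175 175 193 241 255 255 255 255 255
 255 255] [175 176 175 176 199 248 254 254 203 179 179 182 203 247 255 255 255 255
 255 255] [126 125 125 124 122 157 227 228 183 134 128 126 132 170 234 237 237 237
 237 238]
[148 148 147 146 172 249 254 242 187 166 165 172 229 254 255] [237 237 233 178 135 120 116 126 186 212 190 133 113 108 108 107 105]
[0.61129461 0.37547533] [0.5804482  0.18874198] 0.1892639557741823 -9.379961719318828
centre [0.47748274 0.30170777]
```

Run:
```python
from h import *
o=[180,0,-9.6]; x,y=.478,.3008
r.servo_line([x,y,.275],o,speed=.08); r.wait(.2)
z=.266; q=r.sense(); f0=q['contact_force'][2]; print(f0)
while z>.254:
    r.servo_line([x,y,z],o,speed=.03); f=r.sense()['contact_force'][2]; print(round(z,4),round(f,2))
    if f>f0+4: break
    z-=.001
r.wait(.2); r.let_go(); r.wait(.3)
q=r.sense(); print(q['contact_force'],q['opening'],q['clock'])
r.servo_line([x,y,.42],o,speed=.15)
s=snap('wrist','i.png'); q=r.sense(); print(q['clock'],q['joints'])
cv2.imwrite('pics/i2.png',cv2.resize(s['frame'][:,:,::-1],(768,576),interpolation=cv2.INTER_CUBIC))
```

```text
-3.7846829907693356
0.266 -4.15
0.265 -3.99
0.264 -4.4
0.263 -4.57
0.262 -5.52
0.261 -4.28
0.26 -5.63
0.259 3.06
[-0.07062289  1.29072829 -0.0295524 ] 0.08813812810605476 16.1167
17.3917 [ 2.87313215e+01  1.67951958e-02  7.44610148e+01 -2.75944055e-04
  1.05655668e+02  1.28329958e+02]
```

View pics/i2.png

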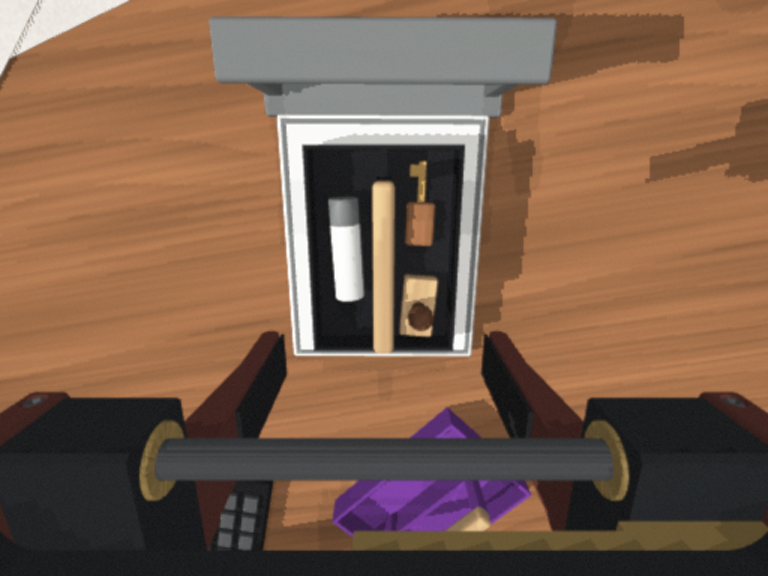

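The caddy sits centred and square on the pad: rim (303–465,146–350) inside pad outline (280–488,117–355), contents in place. Next is the switch.

Run:
```python
from h import *
s=dict(np.load('pics/i.png.npz'))
f=lambda p,z:px2w(s,(p[0]+.5)/1.5-.5,(p[1]+.5)/1.5-.5,z)[:2]
P=np.array([f(p,.012) for p in[(278,117),(488,117),(470,355),(295,355)]]);C=np.array([f(p,.044) for p in[(303,146),(465,146)]]); B=np.array([f(p,.106) for p in[(383,181),(383,352)]])
a=np.radians(-9.6); print('pad',P.mean(0),'bar',B.mean(0),'rimfar-centre',C.mean(0)-.095*np.array([np.cos(a),np.sin(a)]))
r.grab(10)
r.reach([.41,-.272,.40],[180,0,-16.5])
s=snap('wrist','j.png'); q=r.sense(); print(q['clock'],q['joints'],q['opening'])
cv2.imwrite('pics/j2.png',cv2.resize(s['frame'][:,:,::-1],(768,576),interpolation=cv2.INTER_CUBIC))
```

```text
pad [0.47882617 0.30172599] bar [0.47933268 0.30131325] rimfar-centre [0.47623752 0.30101935]
20.8583 [-3.74376819e+01 -1.14827269e+01  8.70814540e+01  1.53276261e-02
  1.04396109e+02  6.89901735e+01] 0.000982229647836062
```

View pics/j2.png

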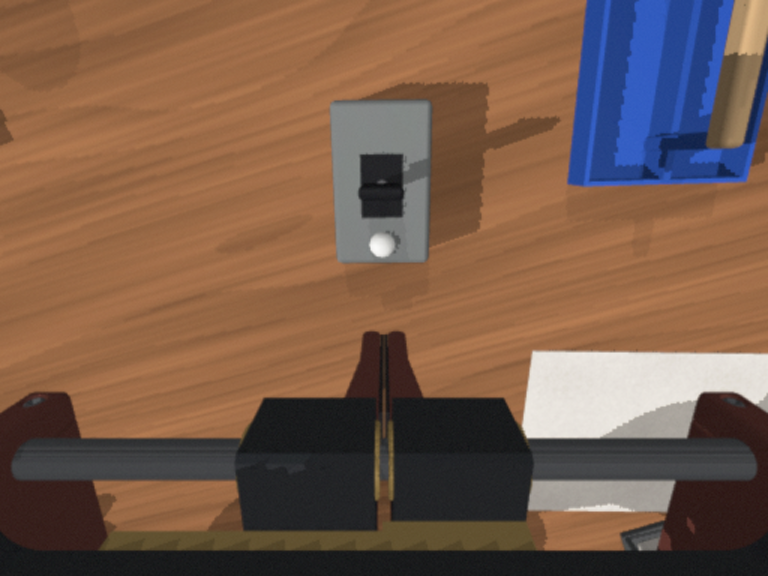

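The switch view shows the box at (332–431,101–262), the dome at (382,243), the stem foot at (381,182) and the paddle top at (381,191). The frame is square to yaw −16.5.

Run:
```python
from h import *
s=dict(np.load('pics/j.png.npz'))
f=lambda p,z:px2w(s,(p[0]+.5)/1.5-.5,(p[1]+.5)/1.5-.5,z)[:2]
C=np.array([f(p,.045) for p in[(332,101),(431,101),(429,262),(340,262)]]);D=f((382,243),.05);S=f((381,182),.045);T=f((381,191),.115)
print('box',C.mean(0),[np.linalg.norm(C[i]-C[i-1]).round(3) for i in range(4)],'dome',D,'stem',S,'tip',T)
d=C[2]+C[3]-C[0]-C[1];print(np.degrees(np.arctan2(d[1],d[0])))
a=np.radians(163.5);print('dome-based pivot',D-.048*np.array([np.cos(a),np.sin(a)]))
```

```text
box [ 0.47060665 -0.28787663] [np.float64(0.127), np.float64(0.076), np.float64(0.127), np.float64(0.077)] dome [ 0.42690806 -0.27405223] stem [ 0.47426418 -0.28719448] tip [ 0.47234101 -0.28713201]
164.66227977803652
dome-based pivot [ 0.47293141 -0.28768496]
```

Run:
```python
from h import *
P=np.array([.4722,-.2875]); a=np.radians(164); u=np.array([np.cos(a),np.sin(a)]); o=[180,0,-16]
pos=lambda x,z:[*(P+x*u),z]
r.servo_line(pos(-.055,.36),o,speed=.15); r.servo_line(pos(-.055,.269),speed=.12); r.wait(.2)
f0=r.sense()['contact_force']; x=-.024; r.servo_line(pos(x,.269),speed=.08)
while x<.0085:
    x+=.003; r.servo_line(pos(x,.269),speed=.05); q=r.sense(); f=-(q['contact_force']-f0)[:2]@u; print(round(x,4),round(f,2))
    if f>12: break
r.wait(.1); q=r.sense(); print(-(q['contact_force']-f0)[:2]@u,q['clock'])
s=snap('top','k.png'); s2=snap('scene','k2.png')
c=[cv2.resize(s['frame'][150:230,280:380,::-1],(400,320),interpolation=cv2.INTER_CUBIC),cv2.resize(s2['frame'][170:250,145:245,::-1],(400,320),interpolation=cv2.INTER_CUBIC)]
cv2.imwrite('pics/k3.png',np.hstack(c))
```

```text
-0.021 -0.04
-0.018 0.01
-0.015 -1.3
-0.012 -0.79
-0.009 1.39
-0.006 1.41
-0.003 2.14
-0.0 2.2
0.003 3.43
0.006 3.78
0.009 4.09
4.858101976147903 26.3333
```

View pics/k3.png

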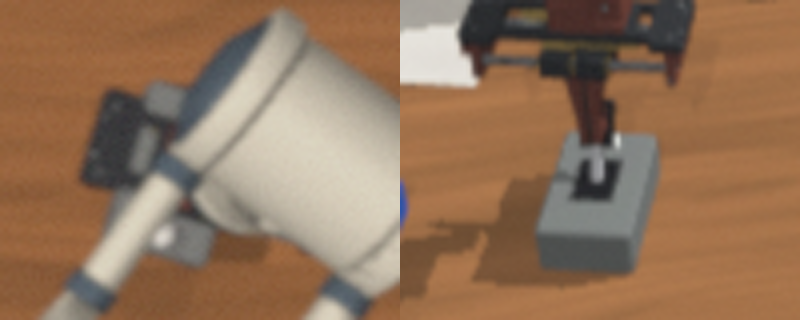

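The scene crop shows the paddle leaning to the dome side, with the fingertips behind it at about (597,140). A push of 4.9 N means about 0.5 rad. Now I hold, release and retreat.

Run:
```python
from h import *
P=np.array([.4722,-.2875]); a=np.radians(164); u=np.array([np.cos(a),np.sin(a)])
pos=lambda x,z:[*(P+x*u),z]
r.wait(2.5); r.servo_line(pos(-.055,.269),speed=.08); r.servo_line(pos(-.055,.40),speed=.15)
r.reach([.35,-.40,.42],[180,0,-16]); r.wait(.5)
s=snap('top','l.png'); q=r.sense(); print(q['clock'],q['contact_force'])
cv2.imwrite('pics/l2.png',cv2.resize(s['frame'][60:250,80:450,::-1],None,fx=2.1,fy=2.1,interpolation=cv2.INTER_CUBIC))
```

```text
32.2833 [-0.25741003 -0.04570154 -0.04417141]
```

View pics/l2.png

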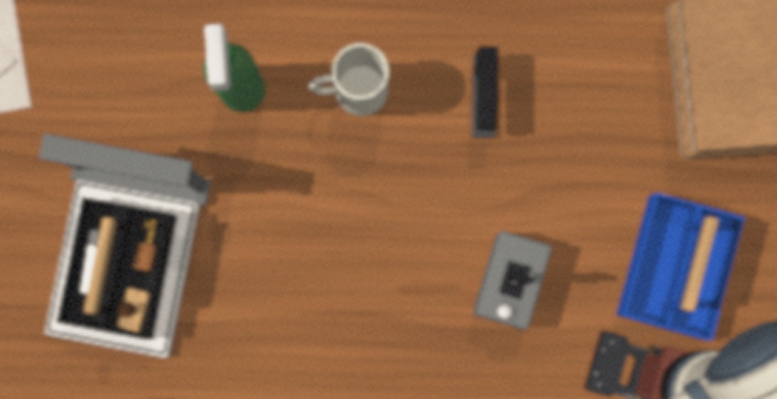

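The caddy is on the pad at (118,265) with its contents. The paddle is back in the middle at (516,280), and the bystanders and look-alikes are where they were.

```bash
python3 -c "
from station import r
print(r.hand_in())"
```

```text
the job is handed in; nothing more can be done
None
```

The job is handed in: the black caddy is centred and lined up on the white pad with its contents in place, and the paddle was pushed to the dome side, held for over two seconds and let spring back to the middle, with nothing else moved and about 32 s used.

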